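# Load a turned foot and index the drilling table to the next station

## Robot

A 7-joint arm with a two-finger parallel gripper is mounted at the origin on the work surface; the furniture and walls round the work are solid. World frame = base frame: x ahead of the robot, y to its left, z up, the work surface at z = 0. Lengths are in m, angles in rad, forces in N, time in s.
With the tool pointing down it reaches from about 0.4 to 0.875 m from the base axis. Payload 4.4 kg.
Tool frame: the origin (TCP) lies between the finger pads; the fingertips stand 25 mm ahead of it and the grasp point (between the pads) lies 6 mm ahead of it (r.finger_overhang is the distance from the TCP to the fingertips, in m); z points along the fingers, y is the line along which they close (so a half turn about z gives the same grasp; the last joint's range is limited). The gripper opens to 85 mm and grips with 20 to 120 N. Pads are 22 mm wide; open, the fingers measure 114 mm over their backs; the gripper's body (76 mm by 85 mm) begins 54 mm behind the grasp point. The pads swing forward as they close: fully open they stand 13 mm farther back than shut.
Start: joints at [1.234, 0.628, 0.038, 1.517, -0.027, 0.996, -0.02], TCP at [0.174, -0.626, 0.256] pointing down, gripper open.
Joint ranges: [-3.06, 3.06], [-0.37, 2.12], [-1.25, 1.32], [0.18, 2.47], [-1.1, 4.24], [0.23, 1.98], [-2.94, 2.94]. Speed limits (rad/s): [2.57, 2.57, 3.14, 3.14, 3.14, 3.14, 3.14].

## Interface

Orientations are given as a 3x3 rotation matrix whose columns are the frame's x, y, z axes.
In Python, from workcell import r gives the robot as it stands.
- The arm moves only by the tool play_rows, never from a script. Its argument "series" is a list that holds one entry, the list of rows, each a list of 7 numbers: the shift along the world's x, y, z in m, then the turn, a rotation vector about the world's x, y, z in degrees, then the opening, from 0 (shut) to 1 (fully open). In form: [[[dx, dy, dz, ax, ay, az, jaw], ...]]. A call has 1 to 20 rows; each row shifts and turns the commanded pose from where the row before left it; what a row does not reach is not made up. A row lasts 1/10 s, in which the tool goes at most 50 mm and 8.59 degrees, less where a joint would pass 70% of its speed; a pose out of reach is approached as far as the arm can. A call with a gripper value outside its range is refused whole. The fingers move at their own pace and stop on an object; the grip force is fixed at half the most. Time passes only in rows, so rows that do not move let the fingers close. It gives the time, the measured TCP pose, the force, the opening and the grip force at its end, in the units of the state.
- r.get_state(): the state, without advancing time (a new reading comes with each control period).
- r.read_camera(name): name is "scene" or "side" or "wrist"; returns (picture, depth): 400x640x3 uint8, blue, green, red; 400x640 float32, m along the optical axis (not along the pixel's ray), 0 where there is no reading.
- r.camera_info(name): a dict with "camera_matrix" (3x3 intrinsics, pixels), "k1" (the pictures are not rectified: a ray, as slopes to the right and down, at radius r is drawn at 1 + k1 r^2 times it, then the intrinsics apply), "rvec" (rotation vector, rad) and "tvec" (3), from world to camera coordinates, as OpenCV has them. Camera axes: x right, y down, z forward; pixel columns grow to the right and rows downward; lengths in m; the calibration is good to about 2 mm. A picture is of the moment at which its call begins: read the wrist's pose just before it. camera_info takes no time and is no camera call; for the wrist camera it gives the pose at the moment of the call.
- r.sign_off(): hands the job in; it is judged then, once.
The state is a dict: "clock": time; "qpos": joint angles; "joint_vel": joint speeds; "joint_efforts": joint torques, N m; "ee_pos": TCP position; "tool_rot": TCP orientation; "contact_force": force on the tool from outside, world axes, zero at the start; "wrist_torque": the same for the moment, N m; "finger_gap": opening from 0.0 (shut) to 1.0 (fully open); "grasp_force": force on a finger pad.
Only numpy, scipy, OpenCV 4.12 (cv2) and the standard library are available. Lean on these libraries where they do the work, as an engineer would, in place of code of your own. Each camera call takes 0.05 s, during which the arm holds its last target. There are 200 camera calls.

## Task

Lower the loose turned wooden foot upright into the empty nest of the round index table that comes next under the drill guide. Then turn the table anticlockwise (seen from above) by one station, until the spring pawl has clicked in behind the next tooth, and draw it slowly back by feel until that tooth stands firm against the pawl (about 10 N at a peg; the slim pawl must not be forced), so that the foot waits under the drill guide. Let go and leave the other things on the bench where they are.

Things in the scene. Friction and masses are not known exactly. Their poses are not given: they have to be found in the camera images.
- foot: The only loose turned furniture foot: plain wood, 86 mm tall, upright on the bench. Origin at the centre of its underside, z up along it. Radius 17 mm at the underside, 19 mm at 4 mm height, swelling evenly to 25 mm (widest) at 50 mm height, 20 mm at the top. 0.09 to 0.15 kg. It trades places with the masking tape and the wax tin from run to run.
- index_base: Fixed grey base bolted to the bench, 200 mm across, 20 mm high. Origin on the table's axis at bench height, z up; x points away from the robot at yaw 0. On its -y side the drill guide: a post 160 mm out from the axis, 170 mm high, whose arm (30 mm wide, underside 150 mm up) reaches in over the -y station. On its +y side the pawl. Place and yaw differ from run to run.
- index_table: Turning part: round plate (206 mm across, top 42 mm above the bench) on a four-tooth ratchet wheel. Origin on the axis at bench height; turns about z. Axes as index_base at angle 0; starts 0.05 to 0.30 rad anticlockwise of that; one station is a quarter turn. Four nests, 70 mm out on its x and y axes: a drilled foot (top 129 mm above the bench, fixed) at -y; empty at -x (load this one), +x and +y.
- nest_load (a point): Centre of the floor of the empty nest to load, on the table's -x axis, 70 mm from the turning axis, 45 mm above the bench; turns with the table. The nest is a black ring, 42 mm inner and 55 mm outer diameter, its slightly flared rim 10 mm above the floor.
- peg_back_left (a point): Centre of the top of the turning peg between the table's +x and +y axes, 90 mm from the turning axis: upright steel pin, 12 mm across, standing 50 mm above the plate (top 92 mm above the bench); its lowest 4 mm is a 20 mm collar. The table turns stiffly (about 2 N at a peg) and stays where it is left.
- peg_front_left (a point): Centre of the top of the like peg between the table's -x and +y axes. Turning anticlockwise, a tooth's ramp lifts the spring pawl over the last 20 degrees before the click: up to 8 N at a peg, then the force drops. On the way back, creep at 10 mm/s or less: the stop is sudden.
- peg_front_right (a point): Centre of the top of the like peg between the table's -x and -y axes. Turning clockwise, a tooth stops dead on the pawl: about 10 N at a peg seats it well (4 N must reach the pawl; the table's own friction takes some 2 N at the peg), and the pawl must not be loaded over 15 N (some 20 N at a peg).
- tooth_next (a point): Middle of the flat radial stop face of the tooth that must come behind the pawl: on the table's +x axis, 112 mm from the turning axis, 27 mm above the bench. When the table is seated after the quarter turn, it bears on the pawl's stop face.
- pawl (a joint): Swing of the slim dark steel spring pawl at the wheel's rim, +y side of index_base: 0 rad at rest, about 0.12 while a tooth pushes its nose out 6 mm; it snaps back once the tooth's face is 1 to 2 mm past the nose's stop face. That face looks to -x, 112 mm out from the axis, and lies within 4.5 mm of index_base's y axis, to either side: its block has adjusting slots, so find the stop by feel.
- bush (a point): Centre of the lower end of the drill guide's steel bush, 144 mm above the bench, 70 mm from the turning axis on index_base's -y axis. Fixed to the base.
- masking_tape: Bystander: roll of masking tape lying flat, 104 mm across, 24 mm high. Origin at the centre of its underside.
- wax_tin: Bystander: round flat wax tin, 87 mm across, 33 mm high. Origin at the centre of its underside.
- dowel_can: Bystander: tin can of dowels and bits, 73 mm across, 123 mm tall with its dowels. Origin at the centre of its underside.

How it is judged:
On the way, in this order (a step that is already met when the one before it is completed fails the run):
1. the foot stands upright on the floor of the empty nest and is let go (horizontal distance between foot and nest_load below 0.005 m and z of foot in the frame of nest_load below 0.003 m and angle between foot's own z axis and vertical below 0.08 rad and contact force between the fingers and foot below 0.1 N), for 0.2 s.
2. the table is turned on past the click: the pawl has dropped behind the next tooth, which is a little past it, the foot still in its nest (horizontal distance between foot and nest_load below 0.005 m and z of foot in the frame of nest_load below 0.003 m and angle between foot's own z axis and vertical below 0.08 rad and y of tooth_next in the frame of index_base above 0.1 m and x of tooth_next in the frame of pawl below -0.0533 m and value of joint pawl below 0.03 rad), for 0.05 s.
3. the table is drawn back until the tooth bears on the pawl with at least 4 N (x of tooth_next in the frame of pawl between -0.054 and -0.051 m and y of tooth_next in the frame of pawl between -0.03 and -0.01 m and contact force between index_table and pawl above 4 N), for 0.05 s.
At the end, for the whole second after the job is handed in: The foot stands upright (within 0.08 rad) on the floor of its nest (within 5 mm of its centre and 3 mm of its floor) and under the drill guide (within 8 mm of the bush's axis); the tooth's stop face is within 1.5 mm of the pawl's stop face; the table and the foot are at rest (horizontal distance between foot and nest_load below 0.005 m and z of foot in the frame of nest_load below 0.003 m and angle between foot's own z axis and vertical below 0.08 rad and horizontal distance between foot and bush below 0.008 m and x of tooth_next in the frame of pawl between -0.054 and -0.051 m and y of tooth_next in the frame of pawl between -0.03 and -0.01 m and angular speed of index_table below 0.02 rad/s and linear speed of foot below 0.02 m/s); the robot touches nothing.
It fails at once if the pawl is loaded with more than 15 N (contact force between index_table and pawl above 15 N).
It fails at once if the table is turned too far, some 30 degrees past the next station (x of tooth_next in the frame of index_base below -0.055 m and y of tooth_next in the frame of index_base above 0 m).
It fails at once if the foot is dropped instead of lowered (it falls free at more than 0.5 m/s) (linear speed of foot above 0.5 m/s and contact force between the fingers and foot below 0.05 N).
It fails at once if a bystander is pushed more than 30 mm (distance of any of masking_tape, wax_tin, dowel_can from where it was at the start of the episode above 0.03 m).
It also fails if it takes over 64 s, if anything falls off the work surface, if the arm or the gripper's body presses on something with over 40 N, if the wrist force passes 120 N, or if a joint passes its speed limit or range.

## Working session

There is one attempt and no reset: what is moved stays moved. The work goes in short steps, Python scripts to look and compute and a tool call to move; the robot and the scene stay as the last step left them, time stands still between calls to the robot, and variables do not carry over. Pictures are saved under pics/ and viewed, at most 10 in all, crops included, and the job is handed in when it is done.

Besides the shell and the picture viewer there is one more tool, called as name(argument=value, ...), one argument or row to a line, values as JSON. play_rows: Moves the arm, as the interface text tells. Its arguments: {"type":"object","properties":{"series":{"type":"array","items":{"type":"array","items":{"type":"array","items":{"type":"number"}}}}},"required":["series"]}

```bash
mkdir -p pics; cat > h.py <<'E'
import numpy as np, cv2
from workcell import r
def cloud(n):
    ci=r.camera_info(n); im,d=r.read_camera(n)
    K=np.array(ci["camera_matrix"]);k1=ci["k1"]
    R=cv2.Rodrigues(np.array(ci["rvec"],float))[0];t=np.array(ci["tvec"],float).ravel()
    v,u=np.mgrid[0:400,0:640].astype(np.float32)
    p=cv2.undistortPoints(np.stack([u,v],-1).reshape(-1,1,2).astype(np.float64),K,np.array([k1,0,0,0.]))
    p=p.reshape(400,640,2)
    P=np.dstack([p*d[...,None],d])
    W=(P-t)@R
    W[d==0]=np.nan
    return im,d,W
E
python3 - <<'E'
from h import *
for n in("scene","side"):
    im,d,W=cloud(n); cv2.imwrite(f"pics/{n}0.png",im); np.save(n+".npy",W)
    ci=r.camera_info(n);R=cv2.Rodrigues(np.array(ci["rvec"],float))[0];print(n,-R.T@np.array(ci["tvec"]).ravel())
s=r.get_state();print(s["clock"],s["ee_pos"],s["tool_rot"],s["contact_force"],s["finger_gap"],r.finger_overhang)
E
```

```text
scene [-0.32374245  0.49438557  0.75149913]
side [0.2324852  0.80551171 0.49732309]
0.1 [ 0.17378116 -0.62579833  0.25547124] [[ 9.63546634e-01  2.67540014e-01 -4.74943622e-04]
 [ 2.67540435e-01 -9.63545206e-01  1.65872622e-03]
 [-1.38540135e-05 -1.72532669e-03 -9.99998512e-01]] [-0.01796332 -0.12846436  0.25563975] 1.0034247046457383 0.025
```

View pics/scene0.png

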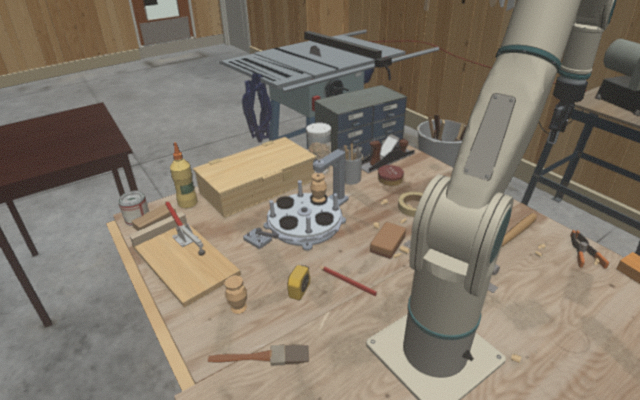

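View pics/side0.png

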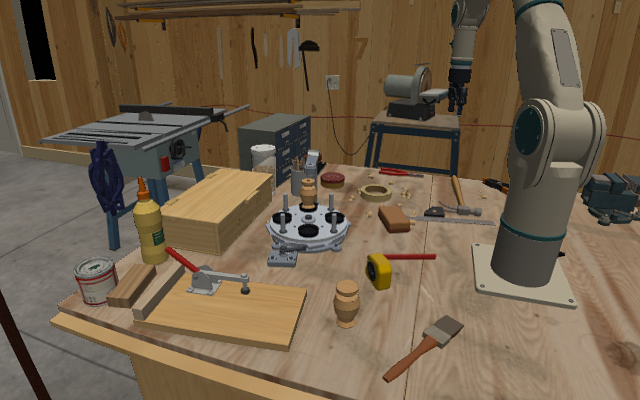

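The foot stands alone at scene (236,293) / side (346,305). The table is at scene (303,217), with the drilled foot under the guide arm and the pawl block at scene (257,237). I'll measure them now.

```bash
cat > m.py <<'E'
from h import *
from scipy.optimize import least_squares
Ws={n:np.load(n+".npy") for n in("scene","side")}
def circ(p,R=None):
    c=p.mean(0)
    if R: return least_squares(lambda q:np.hypot(*(p-q).T)-R,c,loss="soft_l1",f_scale=.002).x
    return least_squares(lambda q:np.hypot(*(p-q[:2]).T)-q[2],[*c,.03],loss="soft_l1",f_scale=.002).x
f0=Ws["side"][305,346];print("foot pix",f0, Ws["scene"][293,236])
allp=np.vstack([W.reshape(-1,3) for W in Ws.values()])
for n in Ws:
    p=Ws[n].reshape(-1,3); m=(np.hypot(*(p[:,:2]-f0[:2]).T)<.06)&(p[:,2]>.006)&(p[:,2]<.1);q=p[m]
    print(n,len(q),"zmax",np.percentile(q[:,2],99))
    def res(c):
        z=q[:,2];rad=np.interp(z,[0,.004,.05,.086],[.017,.019,.025,.020]);return (np.hypot(*(q[:,:2]-c).T)-rad)[z<.08]
    s=least_squares(res,q[:,:2].mean(0),loss="soft_l1",f_scale=.002);print("foot",s.x,np.median(abs(s.fun)))
    print("free",circ(q[(q[:,2]>.03)&(q[:,2]<.065)][:,:2]))
c0=Ws["scene"][217,303];print("table pix",c0)
for n in Ws:
    p=Ws[n].reshape(-1,3); m=np.hypot(*(p[:,:2]-c0[:2]).T)<.16;q=p[m]
    pl=q[(abs(q[:,2]-.042)<.006)]
    hull=cv2.convexHull(pl[:,:2].astype(np.float32))[:,0]
    print(n,"plate z",np.median(pl[:,2]),"hull circ",circ(hull.astype(float)))
    hi=q[(q[:,2]>.062)]
    # clusters
    g=np.round(hi[:,:2]/.004).astype(int);g0=g.min(0);I=np.zeros(g.max(0)-g0+3,np.uint8);I[tuple((g-g0+1).T)]=1
    k,L=cv2.connectedComponents(I);l=L[tuple((g-g0+1).T)]
    for i in range(1,k):
        a=hi[l==i]
        if len(a)>8: print("  cl",len(a),a.mean(0).round(4),a[:,2].max().round(3),np.ptp(a[:,:2],axis=0).round(3))
E
python3 m.py
```

```text
foot pix [0.34179296 0.29366848 0.05821569] [0.33058945 0.27830692 0.06616082]
scene 644 zmax 0.08770714976618206
foot [0.35001083 0.27355999] 0.0015361520469353157
free [0.34709146 0.27433814 0.02233669]
side 981 zmax 0.08671369377326292
foot [0.34623473 0.27090849] 0.0016001704386511446
free [0.34553148 0.27362004 0.02261311]
table pix [ 0.50555951 -0.00859734  0.04436332]
scene plate z 0.042493428640087524 hull circ [ 0.5257018  -0.02311243  0.1036002 ]
  cl 51 [0.4428 0.0145 0.0803] 0.094 [0.012 0.012]
  cl 41 [ 0.4842 -0.1054  0.0782] 0.091 [0.013 0.014]
  cl 644 [ 0.5417 -0.0981  0.132 ] 0.176 [0.053 0.096]
  cl 42 [0.5625 0.057  0.0779] 0.091 [0.013 0.011]
  cl 38 [ 0.605  -0.0622  0.0789] 0.093 [0.015 0.013]
side plate z 0.040904097978810075 hull circ [ 0.52634375 -0.02205001  0.10405471]
  cl 56 [0.4426 0.0168 0.0778] 0.091 [0.012 0.012]
  cl 44 [ 0.4862 -0.1034  0.0781] 0.091 [0.012 0.011]
  cl 574 [ 0.5451 -0.086   0.1242] 0.176 [0.05  0.095]
  cl 55 [0.5631 0.0596 0.0782] 0.09 [0.013 0.011]
  cl 44 [ 0.605  -0.0606  0.0791] 0.092 [0.014 0.013]
```

```bash
python3 - <<'E'
from h import *
Ws={n:np.load(n+".npy") for n in("scene","side")}
C=np.array([.5245,-.0228])
for n in Ws:
    p=Ws[n].reshape(-1,3);q=p[np.hypot(*(p[:,:2]-C).T)<.22]
    a=q[(q[:,2]>.155)&(q[:,2]<.185)]
    rect=cv2.minAreaRect(a[:,:2].astype(np.float32));print(n,len(a),rect)
    post=q[(q[:,2]>.06)&(q[:,2]<.14)&(np.hypot(*(q[:,:2]-C).T)>.135)]
    print(" post?",len(post),np.median(post,0),np.ptp(post[:,:2],axis=0))
    far=a[np.hypot(*(a[:,:2]-C).T)>.13];print(" armmean",a.mean(0), far.mean(0),"ang",np.degrees(np.arctan2(*(a.mean(0)[:2]-C)[::-1])))
    P=dict(scene=[[.4428,.0145],[.4842,-.1054],[.5625,.057],[.605,-.0622]],side=[[.4426,.0168],[.4862,-.1034],[.5631,.0596],[.605,-.0606]])[n]
    P=np.array(P);d=P-P.mean(0);print(" pegs",P.mean(0),np.hypot(*d.T),np.degrees(np.arctan2(d[:,1],d[:,0]))%90-45)
    # pawl block
    b=q[(q[:,2]>.012)&(q[:,2]<.04)&(np.hypot(*(q[:,:2]-C).T)>.115)&(q[:,1]>.03)];print(" pawl",len(b),b.mean(0))
s=r.camera_info("wrist");print(s["camera_matrix"],s["tvec"])
E
```

```text
scene 338 ((0.5621527433395386, -0.13194361329078674), (0.04811127483844757, 0.12293164432048798), 16.324186325073242)
 post? 1481 [ 0.69621145 -0.02997504  0.09367172] [0.19618509 0.3214338 ]
 armmean [ 0.54918816 -0.12655686  0.16640791] [ 0.56013608 -0.17039127  0.16630115] ang -76.61579012670163
 pegs [ 0.523625 -0.024025] [0.0895369  0.09042246 0.08986833 0.08988449] [19.51533315 19.15048893 19.36876524 19.86757935]
 pawl 561 [0.58417807 0.10200751 0.02298722]
side 216 ((0.5613060593605042, -0.13208138942718506), (0.044390980154275894, 0.1221180111169815), 16.615922927856445)
 post? 1057 [0.69782703 0.00279579 0.09489318] [0.1935544  0.30043661]
 armmean [ 0.55008689 -0.11223971  0.16682919] [ 0.56360674 -0.16769888  0.16813014] ang -74.03524426548034
 pegs [ 0.524225 -0.0219  ] [0.09033455 0.08993415 0.09029682 0.08956724] [19.63346014 19.98791749 19.49914432 19.40051661]
 pawl 604 [0.5775067  0.10936833 0.02182122]
[[292.68778539   0.         319.30397028]
 [  0.         292.68778539 198.8230089 ]
 [  0.           0.           1.        ]] [-0.648735   -0.03844845  0.37833835]
```

play_rows(
  series=[
    [[0.026, 0.042, 0.012, 0, 0, 7, 1], [0.026, 0.042, 0.012, 0, 0, 7, 1], [0.026, 0.042, 0.012, 0, 0, 7, 1], [0.026, 0.042, 0.012, 0, 0, 7, 1], [0.026, 0.042, 0.012, 0, 0, 7, 1], [0.026, 0.042, 0.012, 0, 0, 7, 1], [0.026, 0.042, 0.012, 0, 0, 7, 1], [0.026, 0.042, 0.012, 0, 0, 7, 1], [0.026, 0.042, 0, 0, 0, 7, 1], [0.026, 0.042, 0, 0, 0, 7, 1], [0.026, 0.042, 0, 0, 0, 7, 1], [0.026, 0.042, 0, 0, 0, 7, 1], [0.014, 0.022, 0, 0, 0, 7, 1], [0, 0, 0, 0, 0, 3, 1]],
  ],
)

```text
clock: 1.5
ee_pos: [0.4983, -0.1008, 0.3507]
tool_rot: [[-0.345, 0.939, 0.001], [0.939, 0.345, 0.003], [0.002, 0.002, -1.0]]
contact_force: [-1.1, -0.8, 0.5]
finger_gap: 1.003
grasp_force: 0.0
```

```bash
cat > t.py <<'E'
from h import *
import sys
from scipy.optimize import least_squares
im,d,W=cloud("wrist"); cv2.imwrite(f"pics/{sys.argv[1]}.png",im); np.save(sys.argv[1]+".npy",W)
C=np.array([.524,-.023]);p=W.reshape(-1,3)
q=p[np.hypot(*(p[:,:2]-C).T)<.105]
t=q[(q[:,2]>.08)&(q[:,2]<.098)];t=t[abs(np.hypot(*(t[:,:2]-C).T)-.09)<.012]
k=np.round((np.degrees(np.arctan2(*(t[:,:2]-C).T[::-1]))-64.5)/90).astype(int)%4
for i in range(4):
    if (k==i).sum()>5: print(i,(k==i).sum(),t[k==i].mean(0).round(4))
N=[t[k==i].mean(0)[:2] for i in range(4) if (k==i).sum()>5]; I=[i for i in range(4) if (k==i).sum()>5]
def res(x): return np.ravel([x[:2]+.09*np.array([np.cos(x[2]+np.pi/4+i*np.pi/2),np.sin(x[2]+np.pi/4+i*np.pi/2)])-n for i,n in zip(I,N)])
s=least_squares(res,[*C,.34]);x=s.x;print("axis",x[:2],"table deg",np.degrees(x[2]),"res mm",(s.fun*1e3).round(1))
nl=x[:2]-.07*np.array([np.cos(x[2]),np.sin(x[2])]);print("nest_load",nl)
m=(np.hypot(*(p[:,:2]-nl).T)<.034)&(p[:,2]>.0505)&(p[:,2]<.06);print("ring pts",m.sum(),p[m].mean(0))
if m.sum()>20: print("ring fit",least_squares(lambda c:np.hypot(*(p[m][:,:2]-c[:2]).T)-.0245,nl,loss="soft_l1",f_scale=.002).x)
E
python3 t.py w1
```

```text
0 107 [0.5638 0.0549 0.0896]
1 94 [0.4459 0.0128 0.0902]
2 88 [ 0.4963 -0.1054  0.091 ]
3 84 [ 0.6064 -0.0629  0.0892]
axis [ 0.5280915 -0.0251654] table deg 20.937701208755584 res mm [ 1.   2.1  0.  -1.3 -4.9 -1.9  3.9  1.1]
nest_load [ 0.46271364 -0.05018008]
ring pts 463 [ 0.46066576 -0.0487152   0.05338034]
ring fit [ 0.46060361 -0.04809128]
```

View pics/w1.png

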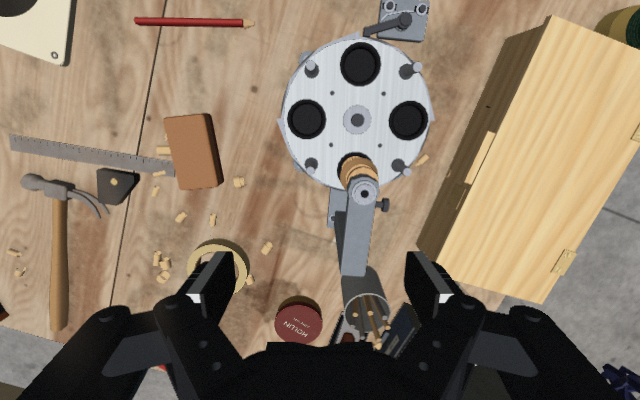

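play_rows(
  series=[
    [[-0.017, 0.0415, 0, 0, 0, 0, 1], [-0.017, 0.0415, 0, 0, 0, 0, 1], [-0.017, 0.0415, 0, 0, 0, 0, 1], [-0.017, 0.0415, 0, 0, 0, 0, 1], [-0.017, 0.0415, -0.015, 0, 0, 0, 1], [-0.017, 0.0415, -0.02, 0, 0, 0, 1], [-0.017, 0.0415, -0.02, 0, 0, 0, 1], [-0.017, 0.0415, -0.02, 0, 0, 0, 1], [-0.016, 0.0415, -0.02, 0, 0, 0, 1], [0, 0, -0.025, 0, 0, 0, 1], [0, 0, 0, 0, 0, 0, 1], [0, 0, 0, 0, 0, 0, 1]],
  ],
)

```text
clock: 2.75
ee_pos: [0.3447, 0.2665, 0.2307]
tool_rot: [[-0.332, 0.943, -0.001], [0.943, 0.332, -0.002], [-0.001, -0.001, -1.0]]
contact_force: [-0.4, 0.3, 0.5]
finger_gap: 1.0
grasp_force: 0.0
```

The table is seen from above: the load nest is at (307,119), the pawl at the top (385,20), and the guide arm lies over the drilled foot at (358,180). Next, the foot.

```bash
python3 - <<'E'
from h import *
from scipy.optimize import least_squares
im,d,W=cloud("wrist");cv2.imwrite("pics/w2.png",im)
p=W.reshape(-1,3);m=(np.hypot(*(p[:,:2]-[.348,.2725]).T)<.045)&(p[:,2]>.02)&(p[:,2]<.095);q=p[m];print(len(q),q[:,2].max())
rad=np.interp(q[:,2],[0,.004,.05,.086],[.017,.019,.025,.020])
k=q[:,2]<.08
print(least_squares(lambda c:(np.hypot(*(q[:,:2]-c).T)-rad)[k],[.348,.2725],loss="soft_l1",f_scale=.002).x)
t=q[q[:,2]>.082][:,:2];print("top",len(t),t.mean(0),cv2.minEnclosingCircle(t.astype(np.float32)))
print(r.get_state()["ee_pos"])
E
```

```text
1983 0.0868887538912908
[0.34754231 0.27224551]
top 1415 [0.34659675 0.27505491] ((0.34679603576660156, 0.27443727850914), 0.020249411463737488)
[0.34529942 0.26671501 0.23129657]
```

play_rows(
  series=[
    [[0.001, 0.003, -0.04, 0, 0, 0, 1], [0.001, 0.0035, -0.04, 0, 0, 0, 1], [0, 0, -0.02, 0, 0, 0, 1], [0, 0, 0, 0, 0, 0, 1], [0, 0, 0, 0, 0, 0, 1]],
  ],
)

```text
clock: 3.3
ee_pos: [0.3476, 0.274, 0.1318]
tool_rot: [[-0.332, 0.943, 0.001], [0.943, 0.332, 0.001], [0.0, 0.002, -1.0]]
contact_force: [-0.5, -0.3, 0.7]
finger_gap: 0.999
grasp_force: 0.0
```

play_rows(
  series=[
    [[0, 0, -0.03, 0, 0, 0, 1], [0, 0, -0.03, 0, 0, 0, 1], [0, 0, -0.015, 0, 0, 0, 1], [0, 0, 0, 0, 0, 0, 1], [0, 0, 0, 0, 0, 0, 0.5], [0, 0, 0, 0, 0, 0, 0.4], [0, 0, 0, 0, 0, 0, 0.4], [0, 0, 0, 0, 0, 0, 0.4], [0, 0, 0, 0, 0, 0, 0.4], [0, 0, 0, 0, 0, 0, 0.4]],
  ],
)

```text
clock: 4.3
ee_pos: [0.3473, 0.2747, 0.0575]
tool_rot: [[-0.334, 0.943, 0.003], [0.943, 0.334, 0.002], [0.001, 0.003, -1.0]]
contact_force: [-1.5, -0.2, 11.6]
finger_gap: 0.543
grasp_force: 59.5
```

play_rows(
  series=[
    [[0, 0, 0.01, 0, 0, 0, 0.4], [0, 0, 0.02, 0, 0, 0, 0.4], [0, 0, 0.03, 0, 0, 0, 0.4], [0, 0, 0.04, 0, 0, 0, 0.4], [0.006, -0.016, 0.04, 0, 0, 0, 0.4], [0.01, -0.03, 0, 0, 0, 0, 0.4], [0.01, -0.03, 0, 0, 0, 0, 0.4], [0.01, -0.03, 0, 0, 0, 0, 0.4], [0.01, -0.03, 0, 0, 0, 0, 0.4], [0.01, -0.03, 0, 0, 0, 0, 0.4], [0.011, -0.03, 0, 0, 0, 0, 0.4], [0.011, -0.03, 0, 0, 0, 0, 0.4], [0.011, -0.03, 0, 0, 0, 0, 0.4], [0.011, -0.03, 0, 0, 0, 0, 0.4], [0.008, -0.026, 0, 0, 0, 0, 0.4], [0.004, -0.01, 0, 0, 0, 0, 0.4], [0, 0, 0, 0, 0, 0, 0.4], [0, 0, 0, 0, 0, 0, 0.4]],
  ],
)

```text
clock: 6.1
ee_pos: [0.4581, -0.0466, 0.196]
tool_rot: [[-0.335, 0.942, 0.0], [0.942, 0.335, 0.001], [0.001, 0.0, -1.0]]
contact_force: [-0.1, 0.6, -0.9]
finger_gap: 0.543
grasp_force: 61.9
```

```bash
sed -i 's/\.mean(0)\[:2\] for/[:,:2].copy() for/;s/N=\[t\[k==i\]\[:,:2\].copy()/N=[np.median(t[k==i][:,:2],0)/' t.py; grep -n "N=" t.py; python3 t.py w3; python3 -c "
from h import *
s=r.get_state();print(s['ee_pos'],s['contact_force'],s['finger_gap'],s['tool_rot'])
im,d=r.read_camera('scene');cv2.imwrite('pics/s3.png',cv2.resize(im[130:290,200:400],None,fx=3.5,fy=3.5))"
```

```text
11:N=[np.median(t[k==i][:,:2],0) for i in range(4) if (k==i).sum()>5]; I=[i for i in range(4) if (k==i).sum()>5]
0 301 [0.563  0.0556 0.0888]
1 208 [0.4448 0.0142 0.0906]
3 235 [ 0.6052 -0.0627  0.0883]
axis [ 0.52423864 -0.02469096] table deg 19.367851712706607 res mm [ 0.7  1.  -1.7  0.   1.  -1.1]
nest_load [ 0.45820002 -0.04790519]
ring pts 717 [ 0.45872092 -0.04076878  0.05355783]
ring fit [ 0.46042611 -0.04836967]
[ 0.45805182 -0.04624943  0.19599207] [-0.57184801  0.42222559 -1.13684207] 0.5481366174316352 [[-3.35996086e-01  9.41863382e-01 -1.90088677e-05]
 [ 9.41863079e-01  3.35995994e-01  7.95460568e-04]
 [ 7.55602083e-04  2.49367887e-04 -9.99999683e-01]]
```

View pics/w3.png

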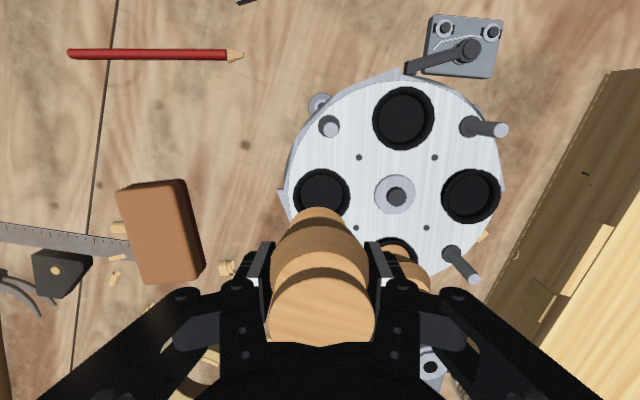

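The foot is gripped upright (320,300) and about to go over the load nest (320,195). The pawl nose is at the wheel rim (410,68). I'll check where the foot sits in the hand.

```bash
python3 - <<'E'
from h import *
from scipy.optimize import least_squares
for n in("wrist","side","scene"):
    if n=="wrist": W=np.load("w3.npy");im=cv2.imread("pics/w3.png")
    else: im,d,W=cloud(n)
    p=W.reshape(-1,3);c=im.reshape(-1,3).astype(int)
    m=(np.hypot(*(p[:,:2]-[.458,-.047]).T)<.04)&(p[:,2]>.125)&(p[:,2]<.235)&(c[:,2]-c[:,0]>40);q=p[m]
    f=lambda x:np.hypot(*(q[:,:2]-x[:2]-np.outer(q[:,2]-.14,x[2:4])).T)-np.interp(q[:,2]-x[4],[0,.004,.05,.086],[.017,.019,.025,.02])
    k=q[:,2]<.215
    s=least_squares(lambda x:np.r_[f(x)[k],(x[2:4])*.2,(x[4]-.139)*3],[.458,-.047,0,0,.139],loss="soft_l1",f_scale=.002);print(n,len(q),q[:,2].min(),q[:,2].max(),s.x.round(4))
W=np.load("w3.npy");p=W.reshape(-1,3)
for nm in ("w1","w3"):
    p=np.load(nm+".npy").reshape(-1,3);im=cv2.imread(f"pics/{nm}.png").reshape(-1,3).max(1)
    k=(np.hypot(*(p[:,:2]-[.459,-.048]).T)<.04)&(im<50)&(p[:,2]>.03)&(p[:,2]<.058)
    f=k&(p[:,2]<.0475); print(nm,k.sum(),cv2.minEnclosingCircle(p[k][:,:2].astype(np.float32)),"floor",f.sum(),cv2.minEnclosingCircle(p[f][:,:2].astype(np.float32)))
E
```

```text
wrist 11035 0.14102587525013613 0.2260183310345168 [ 0.4567 -0.048   0.0398 -0.0273  0.1385]
side 520 0.13824848779337104 0.22483915461985712 [ 0.4569 -0.0496  0.005   0.0084  0.135 ]
scene 306 0.1392736178588538 0.22523830207079285 [ 0.4595 -0.0487  0.0132 -0.0187  0.138 ]
w1 1135 ((0.46039465069770813, -0.04856463521718979), 0.025865444913506508) floor 734 ((0.4605656564235687, -0.0479961633682251), 0.021036939695477486)
w3 1864 ((0.4601224660873413, -0.04791734740138054), 0.026438217610120773) floor 1223 ((0.46063825488090515, -0.048898451030254364), 0.02088776044547558)
```

play_rows(
  series=[
    [[0.001, -0.0005, -0.02, 0, 0, 0, 0.4], [0.0015, -0.0005, -0.025, 0, 0, 0, 0.4], [0, 0, -0.02, 0, 0, 0, 0.4], [0, 0, -0.01, 0, 0, 0, 0.4], [0, 0, -0.005, 0, 0, 0, 0.4], [0, 0, -0.003, 0, 0, 0, 0.4], [0, 0, 0, 0, 0, 0, 0.4]],
  ],
)

```text
clock: 7.0
ee_pos: [0.4613, -0.0486, 0.113]
tool_rot: [[-0.334, 0.942, 0.001], [0.942, 0.334, 0.0], [-0.0, 0.001, -1.0]]
contact_force: [0.3, -0.5, -1.3]
finger_gap: 0.54
grasp_force: 61.9
```

```bash
python3 -c "
from h import *
im,d,W=cloud('wrist');np.save('w4.npy',W);cv2.imwrite('pics/w4.png',im)
im2,d=r.read_camera('side');a=cv2.resize(im2[160:280,240:370],None,fx=3,fy=3.3)
cv2.imwrite('pics/v4.png',np.hstack([im[:396,120:520],a[:396]]))
print(r.get_state()['ee_pos'])"
```

```text
[ 0.46148904 -0.04878138  0.11334741]
```

View pics/v4.png

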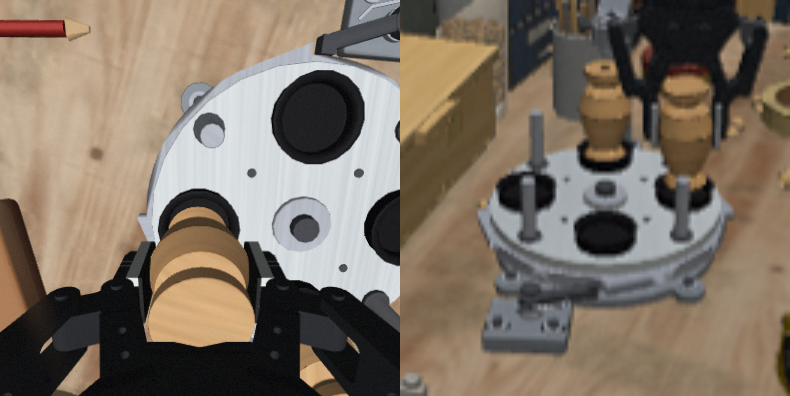

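The foot's lower end is centred over the ring (crop 197 against ring 199). Lowering further.

play_rows(
  series=[
    [[0, 0, -0.003, 0, 0, 0, 0.4], [0, 0, -0.003, 0, 0, 0, 0.4], [0, 0, -0.002, 0, 0, 0, 0.4], [0, 0, 0, 0, 0, 0, 0.4]],
  ],
)

```text
clock: 7.5
ee_pos: [0.461, -0.0488, 0.1045]
tool_rot: [[-0.334, 0.943, -0.0], [0.943, 0.334, 0.0], [0.0, -0.0, -1.0]]
contact_force: [-0.3, -0.0, -2.1]
finger_gap: 0.54
grasp_force: 61.9
```

play_rows(
  series=[
    [[0, 0, -0.001, 0, 0, 0, 0.4], [0, 0, -0.001, 0, 0, 0, 0.4], [0, 0, 0, 0, 0, 0, 0.4]],
  ],
)

```text
clock: 7.8
ee_pos: [0.4611, -0.0487, 0.1027]
tool_rot: [[-0.334, 0.943, 0.0], [0.943, 0.334, 0.0], [0.0, 0.0, -1.0]]
contact_force: [-0.9, 0.7, -1.5]
finger_gap: 0.543
grasp_force: 61.9
```

play_rows(
  series=[
    [[0, 0, -0.001, 0, 0, 0, 0.4], [0, 0, -0.0005, 0, 0, 0, 0.4], [0, 0, 0, 0, 0, 0, 0.4]],
  ],
)

```text
clock: 8.1
ee_pos: [0.4611, -0.0488, 0.1025]
tool_rot: [[-0.334, 0.942, 0.001], [0.942, 0.334, -0.001], [-0.001, 0.001, -1.0]]
contact_force: [-2.8, 0.7, 14.8]
finger_gap: 0.543
grasp_force: 63.3
```

play_rows(
  series=[
    [[0, 0, 0.001, 0, 0, 0, 0.56], [0, 0, 0, 0, 0, 0, 0.6], [0, 0, 0, 0, 0, 0, 0.7], [0, 0, 0, 0, 0, 0, 0.85], [0, 0, 0, 0, 0, 0, 0.85], [0, 0, 0, 0, 0, 0, 0.85]],
  ],
)

```text
clock: 8.7
ee_pos: [0.461, -0.0488, 0.1021]
tool_rot: [[-0.334, 0.943, -0.0], [0.943, 0.334, 0.0], [0.0, -0.0, -1.0]]
contact_force: [0.4, -0.5, 0.0]
finger_gap: 0.852
grasp_force: 0.0
```

play_rows(
  series=[
    [[0, 0, 0.02, 0, 0, 0, 0.85], [0, 0, 0.03, 0, 0, 0, 0.85], [0, 0, 0.04, 0, 0, 0, 0.85], [0, 0, 0.04, 0, 0, 0, 0.85], [0, 0, 0, 0, 0, 0, 0.85], [0, 0, 0, 0, 0, 0, 0.85]],
  ],
)

```text
clock: 9.3
ee_pos: [0.4612, -0.0492, 0.2329]
tool_rot: [[-0.333, 0.943, 0.002], [0.943, 0.333, -0.001], [-0.001, 0.001, -1.0]]
contact_force: [-0.4, -0.0, -0.6]
finger_gap: 0.853
grasp_force: 0.0
```

```bash
python3 t.py w5; python3 - <<'E'
from h import *
from scipy.optimize import least_squares
for n in("wrist","side","scene"):
    if n=="wrist": W=np.load("w5.npy");im=cv2.imread("pics/w5.png")
    else: im,d,W=cloud(n)
    p=W.reshape(-1,3);c=im.reshape(-1,3).astype(int)
    m=(np.hypot(*(p[:,:2]-[.461,-.048]).T)<.04)&(p[:,2]>.058)&(p[:,2]<.14)&(c[:,2]-c[:,0]>40);q=p[m]
    t=q[q[:,2]>.125];b=q[q[:,2]<.12];rad=np.interp(b[:,2]-.045,[0,.004,.05,.086],[.017,.019,.025,.02])
    print(n,len(q),"ztop",np.percentile(q[:,2],[50,98]),"top",cv2.minEnclosingCircle(t[:,:2].astype(np.float32)),"ctr",least_squares(lambda x:np.hypot(*(b[:,:2]-x).T)-rad,[.46,-.048],loss="soft_l1",f_scale=.002).x)
im2,d=r.read_camera('side');a=cv2.resize(im2[160:280,240:370],None,fx=3,fy=3.3)
im=cv2.imread("pics/w5.png");cv2.imwrite('pics/v5.png',np.hstack([im[:396,120:520],a[:396]]))
print(r.get_state()['ee_pos'])
E
```

```text
0 226 [0.5632 0.0555 0.0891]
1 211 [ 4.435e-01 -4.000e-04  9.210e-02]
2 187 [ 0.4901 -0.1017  0.0901]
3 174 [ 0.605  -0.0628  0.0885]
axis [ 0.52456671 -0.02461584] table deg 19.767687996401378 res mm [ 0.1  1.3 -0.7  1.4 -1.1 -2.4  1.7 -0.2]
nest_load [ 0.45869169 -0.04829035]
ring pts 340 [ 0.45570597 -0.03202572  0.05372207]
ring fit [ 0.46058949 -0.04852691]
wrist 2695 ztop [0.12964172 0.13119565] top ((0.46012139320373535, -0.048565573990345), 0.020167164504528046) ctr [ 0.46090263 -0.05110643]
side 404 ztop [0.1038065  0.13040767] top ((0.45954060554504395, -0.047963157296180725), 0.02037322334945202) ctr [ 0.45952108 -0.05157652]
scene 293 ztop [0.112086   0.13110293] top ((0.4588635563850403, -0.05034699663519859), 0.022781243547797203) ctr [ 0.46236095 -0.05183246]
[ 0.46010937 -0.04887559  0.23108538]
```

View pics/v5.png

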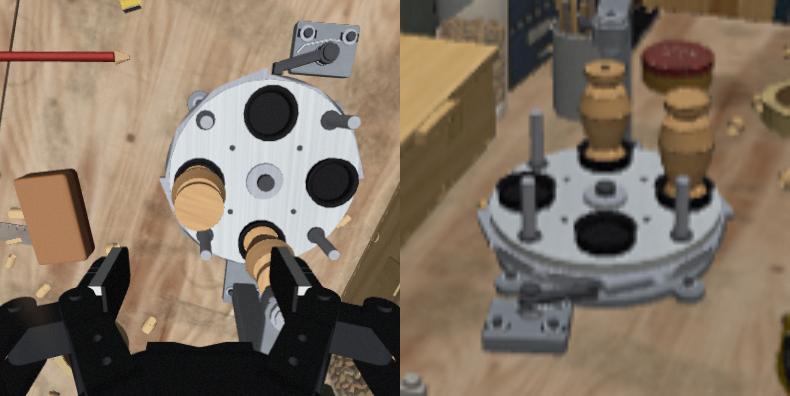

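The foot stands seated in its nest (top at 131 mm, centred to about 1 mm). Next I'll put the partly open fingers round peg_back_left as a cage.

play_rows(
  series=[
    [[0.018, 0.018, 0, 0, 0, -7.5, 0.6], [0.018, 0.018, 0, 0, 0, -7.5, 0.5], [0.018, 0.018, 0, 0, 0, -7.5, 0.5], [0.018, 0.018, -0.03, 0, 0, -7.5, 0.5], [0.018, 0.018, -0.035, 0, 0, -7.5, 0.5], [0.013, 0.016, -0.035, 0, 0, -7.5, 0.5], [0, 0, 0, 0, 0, 0, 0.5], [0, 0, 0, 0, 0, 0, 0.5], [0, 0, 0, 0, 0, 0, 0.5]],
  ],
)

```text
clock: 10.4
ee_pos: [0.5639, 0.0563, 0.1329]
tool_rot: [[0.43, 0.903, 0.0], [0.903, -0.43, -0.001], [-0.0, 0.0, -1.0]]
contact_force: [0.7, 0.4, 0.7]
finger_gap: 0.495
grasp_force: 0.0
```

```bash
python3 - <<'E'
from h import *
s=r.get_state();print(s["ee_pos"],s["tool_rot"][:,1])
im,d,W=cloud("wrist");cv2.imwrite("pics/w6.png",im);p=W.reshape(-1,3)
t=p[(np.hypot(*(p[:,:2]-[.5637,.0572]).T)<.012)&(p[:,2]>.084)&(p[:,2]<.098)];print(len(t),t.mean(0))
E
```

```text
[0.56385814 0.05632203 0.13289591] [ 9.03021640e-01 -4.29594838e-01  4.40334457e-04]
341 [0.56567848 0.05772559 0.09005524]
```

View pics/w6.png

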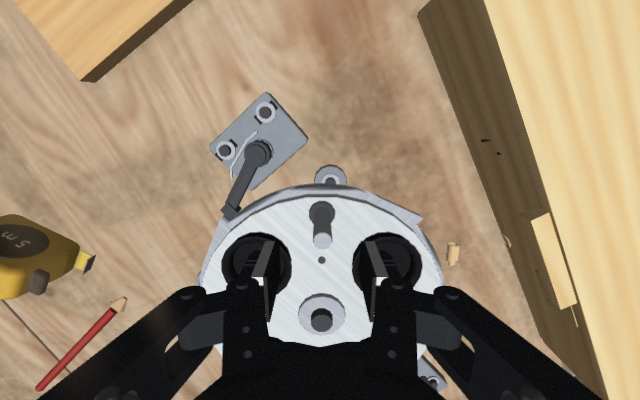

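The peg (322,235) is centred between the finger pads (268 and 377). Going down and narrowing the cage.

play_rows(
  series=[
    [[0.0005, 0.001, -0.02, 0, 0, 0, 0.5], [0, 0, -0.02, 0, 0, 0, 0.4], [0, 0, -0.005, 0, 0, 0, 0.25], [0, 0, 0, 0, 0, 0, 0.25], [0, 0, 0, 0, 0, 0, 0.25]],
  ],
)

```text
clock: 10.95
ee_pos: [0.5652, 0.0579, 0.0885]
tool_rot: [[0.431, 0.902, 0.002], [0.902, -0.431, 0.0], [0.001, 0.002, -1.0]]
contact_force: [0.0, -0.1, 0.8]
finger_gap: 0.249
grasp_force: 0.0
```

```bash
python3 - <<'E'
import numpy as np
# arc, 4 deg/row, tool turns along; lead position from actual TCP angle
c=np.array([.525,-.024]);
p=lambda a:c+.09*np.array([np.cos(np.radians(a)),np.sin(np.radians(a))])
a=64.5
for i in range(24):
    d=p(a+4)-p(a);print(i,a+4,d.round(4).tolist());a+=4
E
```

```text
0 68.5 [-0.0058, 0.0025]
1 72.5 [-0.0059, 0.0021]
2 76.5 [-0.0061, 0.0017]
3 80.5 [-0.0062, 0.0013]
4 84.5 [-0.0062, 0.0008]
5 88.5 [-0.0063, 0.0004]
6 92.5 [-0.0063, -0.0001]
7 96.5 [-0.0063, -0.0005]
8 100.5 [-0.0062, -0.0009]
9 104.5 [-0.0061, -0.0014]
10 108.5 [-0.006, -0.0018]
11 112.5 [-0.0059, -0.0022]
12 116.5 [-0.0057, -0.0026]
13 120.5 [-0.0055, -0.003]
14 124.5 [-0.0053, -0.0034]
15 128.5 [-0.005, -0.0037]
16 132.5 [-0.0048, -0.0041]
17 136.5 [-0.0045, -0.0044]
18 140.5 [-0.0042, -0.0047]
19 144.5 [-0.0038, -0.005]
20 148.5 [-0.0035, -0.0052]
21 152.5 [-0.0031, -0.0055]
22 156.5 [-0.0027, -0.0057]
23 160.5 [-0.0023, -0.0058]
```

play_rows(
  series=[
    [[-0.0029, 0.0013, 0, 0, 0, 2, 0.25], [-0.0029, 0.0012, 0, 0, 0, 2, 0.25], [-0.0059, 0.0021, 0, 0, 0, 4, 0.25], [-0.0061, 0.0017, 0, 0, 0, 4, 0.25], [-0.0062, 0.0013, 0, 0, 0, 4, 0.25], [-0.0062, 0.0008, 0, 0, 0, 4, 0.25], [-0.0063, 0.0004, 0, 0, 0, 4, 0.25], [-0.0063, -0.0001, 0, 0, 0, 4, 0.25], [-0.0063, -0.0005, 0, 0, 0, 4, 0.25], [-0.0062, -0.0009, 0, 0, 0, 4, 0.25], [-0.0061, -0.0014, 0, 0, 0, 4, 0.25], [-0.006, -0.0018, 0, 0, 0, 4, 0.25], [-0.0059, -0.0022, 0, 0, 0, 4, 0.25], [0, 0, 0, 0, 0, 0, 0.25]],
  ],
)

```text
clock: 12.35
ee_pos: [0.4906, 0.0597, 0.0876]
tool_rot: [[-0.384, 0.923, -0.0], [0.923, 0.384, -0.0], [-0.0, -0.0, -1.0]]
contact_force: [0.2, -0.1, 0.6]
finger_gap: 0.25
grasp_force: 0.0
```

```bash
cat > a.py <<'E'
from h import *
s=r.get_state();e=np.array(s["ee_pos"])[:2]-[.525,-.024];a=np.arctan2(e[1],e[0])
T=np.array(s["tool_rot"])[:,1];t=np.array([-np.sin(a),np.cos(a)]);f=np.array(s["contact_force"])
print(s["clock"],"tcp ang",np.degrees(a).round(2),"r",np.hypot(*e).round(4),"tooly",np.degrees(np.arctan2(T[1],T[0])).round(1),"Ftang",(f[:2]@t).round(2),"Frad",(f[:2]@[np.cos(a),np.sin(a)]).round(2),"z",s["ee_pos"][2])
E
python3 a.py
```

```text
12.35 tcp ang 112.35 r 0.0905 tooly 22.6 Ftang -0.18 Frad -0.22 z 0.08764933564293742
```

play_rows(
  series=[
    [[-0.0057, -0.0026, 0, 0, 0, 4, 0.25], [-0.0055, -0.003, 0, 0, 0, 4, 0.25], [-0.0053, -0.0034, 0, 0, 0, 4, 0.25], [-0.005, -0.0037, 0, 0, 0, 4, 0.25], [-0.0048, -0.0041, 0, 0, 0, 4, 0.25], [-0.0045, -0.0044, 0, 0, 0, 4, 0.25], [-0.0042, -0.0047, 0, 0, 0, 4, 0.25]],
  ],
)

```text
clock: 13.05
ee_pos: [0.4573, 0.0356, 0.0878]
tool_rot: [[-0.774, 0.633, 0.003], [0.633, 0.774, 0.002], [-0.001, 0.004, -1.0]]
contact_force: [4.5, 3.0, -0.9]
finger_gap: 0.253
grasp_force: 2.9
```

```bash
python3 a.py; python3 - <<'E'
from h import *
im=[r.read_camera(n)[0] for n in("wrist","side")]
a=cv2.resize(im[1][160:280,240:370],None,fx=3,fy=3.3)
cv2.imwrite('pics/v7.png',np.hstack([im[0][:396,120:520],a[:396]]))
E
```

```text
13.05 tcp ang 138.66 r 0.0902 tooly 50.7 Ftang -5.2 Frad -1.42 z 0.08778401360926552
```

View pics/v7.png

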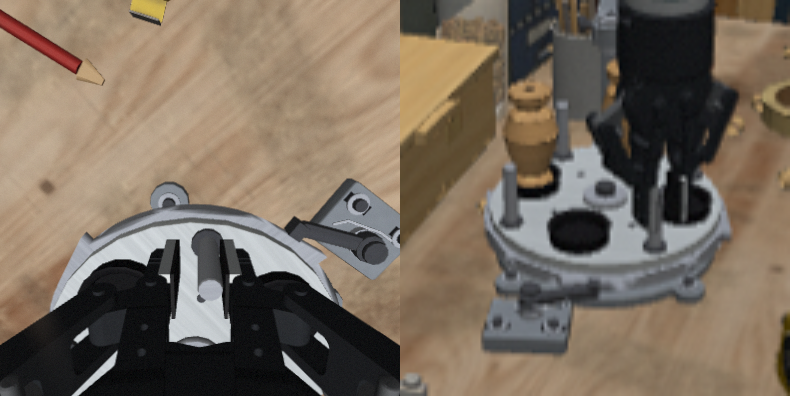

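The cage is pushing the peg and the tooth is on the ramp, still short of the pawl nose (crop 300,228). Continuing at a slower pace.

play_rows(
  series=[
    [[-0.002, -0.0024, 0, 0, 0, 2, 0.25], [-0.0019, -0.0025, 0, 0, 0, 2, 0.25], [-0.0018, -0.0026, 0, 0, 0, 2, 0.25], [-0.0017, -0.0026, 0, 0, 0, 2, 0.25], [-0.0016, -0.0027, 0, 0, 0, 2, 0.25]],
  ],
)

```text
clock: 13.65
ee_pos: [0.4496, 0.0247, 0.0877]
tool_rot: [[-0.872, 0.49, 0.005], [0.49, 0.872, 0.006], [-0.001, 0.007, -1.0]]
contact_force: [4.6, 6.8, -4.8]
finger_gap: 0.252
grasp_force: 4.2
```

```bash
python3 a.py
```

```text
13.65 tcp ang 147.17 r 0.0897 tooly 60.7 Ftang -8.17 Frad -0.19 z 0.08769316372287539
```

play_rows(
  series=[
    [[-0.0008, -0.0014, 0, 0, 0, 1, 0.25], [-0.0007, -0.0014, 0, 0, 0, 1, 0.25], [-0.0007, -0.0014, 0, 0, 0, 1, 0.25], [-0.0007, -0.0014, 0, 0, 0, 1, 0.25]],
  ],
)

```text
clock: 14.05
ee_pos: [0.4469, 0.02, 0.0877]
tool_rot: [[-0.904, 0.428, 0.005], [0.428, 0.904, 0.008], [-0.001, 0.009, -1.0]]
contact_force: [5.0, 9.2, -5.3]
finger_gap: 0.252
grasp_force: 4.9
```

```bash
python3 a.py
```

```text
14.05 tcp ang 150.62 r 0.0896 tooly 64.7 Ftang -10.49 Frad 0.2 z 0.0877119736556169
```

play_rows(
  series=[
    [[-0.0006, -0.0014, 0, 0, 0, 0, 0.25], [-0.0006, -0.0014, 0, 0, 0, 0, 0.25], [-0.0006, -0.0014, 0, 0, 0, 1, 0.25]],
  ],
)

```text
clock: 14.35
ee_pos: [0.4437, 0.015, 0.0876]
tool_rot: [[-0.911, 0.412, 0.003], [0.412, 0.911, 0.005], [-0.0, 0.006, -1.0]]
contact_force: [1.0, 5.6, 1.0]
finger_gap: 0.248
grasp_force: 3.0
```

```bash
python3 a.py
```

```text
14.35 tcp ang 154.37 r 0.0901 tooly 65.7 Ftang -5.45 Frad 1.51 z 0.08761106034721891
```

play_rows(
  series=[
    [[-0.0006, -0.0014, 0, 0, 0, 1, 0.25], [-0.0006, -0.0014, 0, 0, 0, 0, 0.25], [0, 0, 0, 0, 0, 0, 0.25], [0, 0, 0, 0, 0, 0, 0.25]],
  ],
)

```text
clock: 14.75
ee_pos: [0.441, 0.0087, 0.0872]
tool_rot: [[-0.917, 0.399, -0.001], [0.399, 0.917, -0.0], [0.0, -0.001, -1.0]]
contact_force: [0.3, 2.1, 0.5]
finger_gap: 0.25
grasp_force: 0.8
```

```bash
python3 a.py; python3 - <<'E'
from h import *
im=[r.read_camera(n)[0] for n in("wrist","side")]
a=cv2.resize(im[1][160:280,240:370],None,fx=3,fy=3.3)
cv2.imwrite('pics/v8.png',np.hstack([im[0][:396,180:580],a[:396]]))
E
```

```text
14.75 tcp ang 158.75 r 0.0901 tooly 66.5 Ftang -2.05 Frad 0.52 z 0.08719185362963004
```

View pics/v8.png

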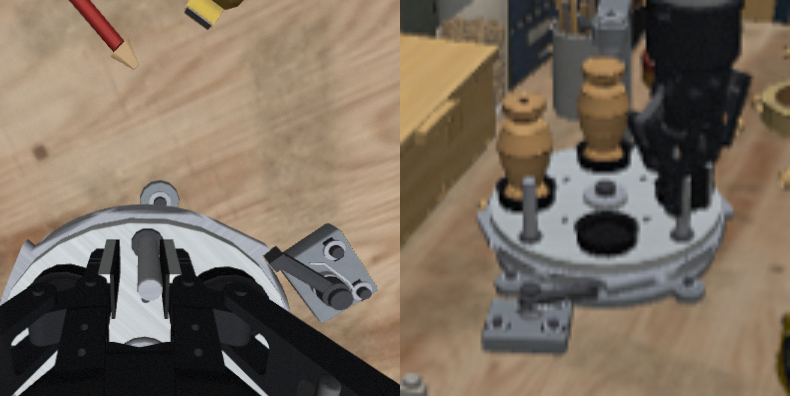

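The force dropped from 10.5 N to about 2 N, so the pawl has clicked. Its nose sits back against the wheel at crop (275,256). Now I'll creep back.

play_rows(
  series=[
    [[0.0004, 0.0009, 0, 0, 0, 0, 0.25], [0.0004, 0.0009, 0, 0, 0, 0, 0.25], [0.0004, 0.0009, 0, 0, 0, 0, 0.25], [0.0004, 0.0009, 0, 0, 0, 0, 0.25], [0.0004, 0.0009, 0, 0, 0, 0, 0.25], [0.0004, 0.0009, 0, 0, 0, 0, 0.25], [0.0004, 0.0009, 0, 0, 0, 0, 0.25], [0.0004, 0.0009, 0, 0, 0, 0, 0.25], [0, 0, 0, 0, 0, 0, 0.25]],
  ],
)

```text
clock: 15.75
ee_pos: [0.4446, 0.0162, 0.0873]
tool_rot: [[-0.917, 0.398, 0.0], [0.398, 0.917, 0.0], [-0.0, 0.0, -1.0]]
contact_force: [0.4, 0.5, 0.7]
finger_gap: 0.251
grasp_force: 0.0
```

```bash
python3 a.py
```

```text
15.75 tcp ang 153.45 r 0.0899 tooly 66.5 Ftang -0.57 Frad -0.12 z 0.08725222647098117
```

play_rows(
  series=[
    [[0.0003, 0.0006, 0, 0, 0, 0, 0.25], [0.0003, 0.0006, 0, 0, 0, 0, 0.25], [0.0003, 0.0006, 0, 0, 0, -0.5, 0.25], [0.0003, 0.0006, 0, 0, 0, -0.5, 0.25], [0, 0, 0, 0, 0, 0, 0.25]],
  ],
)

```text
clock: 16.25
ee_pos: [0.4456, 0.018, 0.0872]
tool_rot: [[-0.91, 0.415, -0.0], [0.415, 0.91, -0.001], [-0.0, -0.001, -1.0]]
contact_force: [1.0, -2.0, 0.3]
finger_gap: 0.251
grasp_force: 0.8
```

```bash
python3 a.py
```

```text
16.25 tcp ang 152.1 r 0.0898 tooly 65.5 Ftang 1.29 Frad -1.78 z 0.08721291416452899
```

Contact has begun. I'll creep in shorter calls.

play_rows(
  series=[
    [[0.0003, 0.0005, 0, 0, 0, 0, 0.25], [0.0003, 0.0005, 0, 0, 0, -0.5, 0.25], [0.0003, 0.0005, 0, 0, 0, 0, 0.25], [0.0003, 0.0005, 0, 0, 0, -0.5, 0.25]],
  ],
)

```text
clock: 16.65
ee_pos: [0.4468, 0.0204, 0.0872]
tool_rot: [[-0.903, 0.431, -0.0], [0.431, 0.903, 0.0], [0.0, -0.0, -1.0]]
contact_force: [-0.6, -0.9, 0.9]
finger_gap: 0.251
grasp_force: 0.8
```

```bash
python3 a.py
```

```text
16.65 tcp ang 150.4 r 0.0899 tooly 64.5 Ftang 1.09 Frad 0.09 z 0.08721062227692532
```

play_rows(
  series=[
    [[0.0003, 0.0005, 0, 0, 0, 0, 0.25], [0.0003, 0.0005, 0, 0, 0, -0.5, 0.25], [0.0003, 0.0005, 0, 0, 0, 0, 0.25], [0.0003, 0.0005, 0, 0, 0, -0.5, 0.25]],
  ],
)

```text
clock: 17.05
ee_pos: [0.4479, 0.0224, 0.0872]
tool_rot: [[-0.895, 0.446, -0.0], [0.446, 0.895, -0.0], [0.0, -0.0, -1.0]]
contact_force: [-1.9, -2.3, 1.4]
finger_gap: 0.248
grasp_force: 1.5
```

```bash
python3 a.py
```

```text
17.05 tcp ang 148.93 r 0.09 tooly 63.5 Ftang 2.98 Frad 0.46 z 0.08721516922247967
```

play_rows(
  series=[
    [[0.0003, 0.0005, 0, 0, 0, 0, 0.25], [0.0003, 0.0005, 0, 0, 0, -0.5, 0.25], [0.0003, 0.0005, 0, 0, 0, 0, 0.25]],
  ],
)

```text
clock: 17.35
ee_pos: [0.4481, 0.0225, 0.0871]
tool_rot: [[-0.891, 0.455, -0.002], [0.455, 0.891, -0.003], [0.0, -0.003, -1.0]]
contact_force: [-4.0, -4.6, 4.6]
finger_gap: 0.249
grasp_force: 3.2
```

```bash
python3 a.py
```

```text
17.35 tcp ang 148.82 r 0.0899 tooly 62.9 Ftang 5.98 Frad 1.04 z 0.08713128233141247
```

The tooth is against the stop, with the TCP held and the force rising by about 1.8 N/mm. Pressing on to about 10 N.

play_rows(
  series=[
    [[0.0003, 0.0005, 0, 0, 0, 0, 0.25], [0.0003, 0.0005, 0, 0, 0, 0, 0.25], [0.0003, 0.0005, 0, 0, 0, 0, 0.25], [0, 0, 0, 0, 0, 0, 0.25]],
  ],
)

```text
clock: 17.75
ee_pos: [0.4481, 0.0226, 0.0871]
tool_rot: [[-0.89, 0.456, -0.004], [0.456, 0.89, -0.005], [0.001, -0.006, -1.0]]
contact_force: [-4.4, -7.3, 6.0]
finger_gap: 0.253
grasp_force: 4.3
```

```bash
python3 a.py
```

```text
17.75 tcp ang 148.75 r 0.0899 tooly 62.9 Ftang 8.53 Frad -0.05 z 0.08706780215438208
```

play_rows(
  series=[
    [[0.0003, 0.0005, 0, 0, 0, 0, 0.25], [0.0002, 0.0004, 0, 0, 0, 0, 0.25], [0, 0, 0, 0, 0, 0, 0.25], [0, 0, 0, 0, 0, 0, 0.25]],
  ],
)

```text
clock: 18.15
ee_pos: [0.4482, 0.0227, 0.087]
tool_rot: [[-0.89, 0.456, -0.004], [0.456, 0.89, -0.007], [0.001, -0.008, -1.0]]
contact_force: [-5.6, -8.8, 7.4]
finger_gap: 0.25
grasp_force: 5.1
```

```bash
python3 a.py
```

```text
18.15 tcp ang 148.71 r 0.0899 tooly 62.9 Ftang 10.41 Frad 0.24 z 0.0870297784772787
```

Seated at 10.4 N. Now unloading to the middle of the cage.

play_rows(
  series=[
    [[-0.001, -0.0017, 0, 0, 0, 0, 0.25], [-0.001, -0.0017, 0, 0, 0, 0, 0.25], [-0.001, -0.0017, 0, 0, 0, 0, 0.25], [-0.001, -0.0017, 0, 0, 0, 0, 0.25], [-0.0005, -0.001, 0, 0, 0, 0, 0.25], [0, 0, 0, 0, 0, 0, 0.25], [0, 0, 0, 0, 0, 0, 0.25]],
  ],
)

```text
clock: 18.85
ee_pos: [0.4462, 0.0188, 0.0873]
tool_rot: [[-0.891, 0.454, 0.001], [0.454, 0.891, 0.001], [-0.0, 0.001, -1.0]]
contact_force: [0.6, 0.1, -0.1]
finger_gap: 0.251
grasp_force: 0.0
```

```bash
python3 a.py
```

```text
18.85 tcp ang 151.5 r 0.0897 tooly 63.0 Ftang -0.41 Frad -0.44 z 0.0872876090730466
```

Free in the gap. Opening a little and lifting away.

play_rows(
  series=[
    [[0, 0, 0, 0, 0, 0, 0.4], [0, 0, 0, 0, 0, 0, 0.4], [0, 0, 0.02, 0, 0, 0, 0.4], [0, 0, 0.03, 0, 0, 0, 0.4], [0, 0, 0.04, 0, 0, 0, 0.4], [0, 0, 0.04, 0, 0, 0, 0.4], [0, 0, 0.02, 0, 0, 0, 0.4], [0, 0, 0, 0, 0, 0, 0.4], [0, 0, 0, 0, 0, 0, 0.4]],
  ],
)

```text
clock: 19.75
ee_pos: [0.4457, 0.0181, 0.2371]
tool_rot: [[-0.891, 0.454, 0.0], [0.454, 0.891, -0.001], [-0.0, -0.0, -1.0]]
contact_force: [0.1, -0.9, -0.0]
finger_gap: 0.398
grasp_force: 0.0
```

```bash
python3 a.py; python3 - <<'E'
from h import *
im=[r.read_camera(n)[0] for n in("wrist","side")]
a=cv2.resize(im[1][160:280,240:370],None,fx=3,fy=3.3)
cv2.imwrite('pics/v9.png',np.hstack([im[0][:396,180:580],a[:396]]))
E
```

```text
19.75 tcp ang 152.06 r 0.0897 tooly 63.0 Ftang 0.73 Frad -0.55 z 0.23706861636296
```

View pics/v9.png

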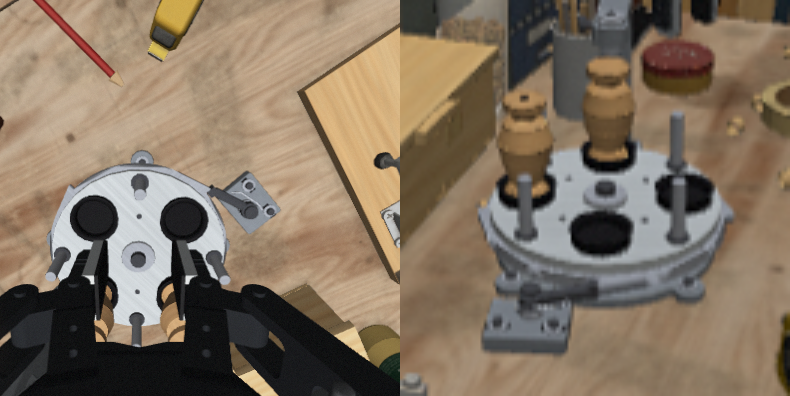

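The foot stands under the guide (side crop 608,110), the pawl nose meets the tooth step (crop 213,190), and the gripper is clear. Handing in.

```bash
python3 -c "
from workcell import r
print(r.sign_off())"
```

```text
the job is handed in; nothing more can be done
None
```

I lowered the foot into its nest, turned the table one station past the click, drew it back onto the pawl at about 10 N, let go and handed the job in at about 20 s of the 64 s; the sign-off returned no verdict.

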